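Seat the saw-table board in its stand and bolt it

ROBOT

A 7-joint arm with a two-finger parallel gripper is mounted at the origin on the work surface. World frame = base frame: x ahead of the robot, y to its left, z up, the work surface at z = 0. Lengths are in m, angles in rad, forces in N, time in s.
With the tool pointing down it reaches from about 0.425 to 0.875 m from the base axis. Payload 4.7 kg.
Tool frame: the origin (TCP) lies between the finger pads; the fingertips stand 8 mm ahead of it and the grasp point (between the pads) lies 11 mm behind it; z points along the fingers, y is the direction in which the jaws open and shut (so a half turn about z gives the same grasp; the last joint's range is limited). The gripper opens to 87 mm and grips with 3 to 60 N. Pads are 19 mm wide; open, the fingers measure 117 mm over their backs; the gripper's body (75 mm by 190 mm) begins 51 mm behind the grasp point.
Start: joints at [1.179, 0.321, -0.07, 1.45, 0.023, 1.371, -0.057], TCP at [0.257, -0.597, 0.231] pointing down, gripper open.
Joint ranges: [-2.86, 2.86], [-0.3, 2.09], [-1.38, 1.24], [0.06, 2.45], [-1.56, 4.7], [0.09, 2.05], [-2.69, 2.69]. Speed limits (rad/s): [2.57, 2.57, 3.14, 3.14, 3.14, 3.14, 3.14].

INTERFACE

Orientations are given as a rotation vector (axis times angle).
In Python, from bench import ctrl, optics, ticket gives the robot as it stands.
- The arm moves only by the tool play_rows, never from a script. Its argument "motion" is a list of rows, each a list of 5 numbers: the closure, from 0 (fully open) to 1 (shut), then the shift along the tool's x, y, z in cm, then the turn about the tool's z in rad. In form: [[jaw, tx, ty, tz, spin], ...]. A call has 1 to 20 rows; each row shifts and turns the commanded pose from where the row before left it, along the tool's axes as they then stand; what a row does not reach is not made up. A row lasts 1/8 s, in which the tool goes at most 62.5 mm and 10.7 degrees, less where a joint would pass 70% of its speed; a pose out of reach is approached as far as the arm can. A call is refused whole if a number of a shift passes 6.25 or a number of a turn 0.188, either way. A call with a gripper value outside its range is refused whole. The fingers move at their own pace and stop on an object; "force" is the grip in N (left out, the last holds). Time passes only in rows, so rows that do not move let the fingers close. It gives the time, the measured TCP pose, the force and the opening at its end, in the units of the state.
- ctrl.get_state(): the state, without advancing time (a new reading comes with each control period).
- optics.get_image(name): name is "scene" or "top" or "wrist"; returns the picture (480x640x3 uint8, red, green, blue); there is no depth.
- optics.calibration(name): a dict with "K" (3x3 intrinsics, pixels), "pose" (4x4, takes a point from camera to world coordinates); the wrist camera has in their place "hand_eye" (4x4, takes a point from camera to tool coordinates, whose origin is the TCP and whose axes are the flange's). Camera axes: x right, y down, z forward; pixel columns grow to the right and rows downward; lengths in m; the calibration is good to about 2 mm. A picture is of the moment at which its call begins: read the wrist's pose just before it. calibration takes no time and is no camera call.
- ticket.close_job(): hands the job in, once; it reports no verdict.
The state is a dict: "time": time; "joint_positions": joint angles; "qd": joint speeds; "joint_torque": joint torques, N m; "position": TCP position; "tool_rot": TCP orientation; "ft_force": force on the tool from outside, world axes, zero at the start; "torque": the same for the moment, N m; "grip_width": opening from 0.0 (shut) to 1.0 (fully open).
Only numpy, scipy, OpenCV 4.12 (cv2) and the standard library are available. Lean on these libraries where they do the work, as an engineer would, in place of code of your own. Each camera call takes 0.05 s, during which the arm holds its last target.

TASK

With a fingertip, push the slotted saw-table board along the rails of its wooden stand until it drops into the locating notches and lies level, flush with the stand's side cheeks. Then push the small wooden bolt by its upright knob fully over the corner of the board, so that the board is locked in. Do not lift the board, and leave the other things where they are.

Things in the scene. Friction and masses are not known exactly. Their poses are not given: they have to be found in the camera images.
- stand: Fixed wooden stand, base 460 x 250 x 12 mm. Origin on the bench, midway between its two rails; the board slides along +x, z is up. Rails |y| 50 to 90 mm, top 60 mm above the bench, x -200 to 160 mm; only the base lies between them. Cheeks outside them: inner faces |y| = 90 mm, 16 mm thick, top 80 mm; at x 140 to 235 mm each ends in a block, |y| 50 to 106 mm, top 80 mm.
- seat (a point): Point on the stand, 62 mm above the bench: where the board's origin lies once seated (play 3 mm either way along x, 2 mm along y). Axes as the stand's. The notches in the rails are 8 mm deep and 26 mm long for feet 20 mm long; there is no stop beyond them.
- board: Loose pale board 190 (x) x 176 (y) x 18 mm, about 0.4 kg, slot 26 mm wide in its leading (+x) edge, four 10 mm feet beneath. Origin: centre of the plate's underside; axes as the stand's. Riding on the rails its top is 88 mm above the bench, 8 mm proud of the cheeks; seated 80 mm, flush. Starts 80 to 145 mm short of the seat; slides with 1 to 6 N; once dropped, the notch ends stop it.
- push_edge (a point): Middle of the board's trailing (-x) edge face, half-way up its 18 mm thickness: where to push, towards +x. The face is flat and 176 mm wide. Axes as the board's.
- bolt (a joint): Travel of the pale wooden bolt (bar 90 x 26 x 10 mm) on the end block at the stand's -y side, in m: 0 fully back, 0.045 fully home over the board's corner; starts at 0 to 0.010. Slides towards the stand's -x with 1.5 N and stays where left; stops at 0.045. Its underside is 82 mm above the bench: it passes over the board only when that is seated.
- bolt_knob (a point): Point on the axis of the bolt's upright round knob, 112 mm above the bench. The knob is 16 mm in diameter and stands from 92 to 130 mm above the bench; beside its foot the brass bolt guides reach 94 mm. Axes as the stand's; moves with the bolt.
- disc: Bystander: loose wooden disc, 42 mm across, 14 mm high, lying on the end block at the stand's +y side. Origin under its centre.
- jar: Bystander: jar, 60 mm across, 90 mm high, beside the stand. Origin under its centre.
- tape: Bystander: yellow tape measure, 65 x 36 x 58 mm, beside the stand. Origin under its centre.
- tee: Bystander: T of two round wooden rods, 28 mm thick, about 90 x 75 mm, lying on the bench. Origin at the bench, under the middle of its longer rod.
- saw: Bystander: coping saw lying flat, 300 x 125 mm, handle 28 mm thick. Origin at the bench, near the middle of its blade.
- drink: Bystander: drink bottle with a cap, 62 mm across, 200 mm high. Origin under its centre.
- bowl: Bystander: plastic bowl, 140 mm across, 65 mm high. Origin under its centre.

How it is judged:
By the outcome, as a careful person would: the job done as asked, in the order asked, and still so for the second after the job is handed in, with the robot touching nothing.
It also fails if it takes over 45 s, if anything falls off the work surface, if the arm or the gripper's body presses on something with over 40 N, if the wrist force passes 120 N, or if a joint passes its speed limit or range.

## Working session

There is one attempt and no reset: what is moved stays moved. The work goes in short steps, Python scripts to look and compute and a tool call to move; the robot and the scene stay as the last step left them, time stands still between calls to the robot, and variables do not carry over. Pictures are saved under pics/ and viewed, and the job is handed in when it is done.

Besides the shell and the picture viewer there is one more tool, called by a JSON object that holds its "api" and its "payload". play_rows: Moves the arm, as the interface text tells. Its arguments: {"type":"object","properties":{"motion":{"type":"array"},"force":{"type":"number"}},"required":["motion"]}

```bash
mkdir -p pics; python3 - <<'E'
from bench import ctrl, optics
import cv2,numpy as np
s=ctrl.get_state();print(s)
for n in("scene","top","wrist"):
    im=optics.get_image(n);cv2.imwrite(f"pics/{n}0.png",im[:,:,::-1]);c=optics.calibration(n)
    print(n,{k:np.round(v,4).tolist() for k,v in c.items() if k in("K","pose","hand_eye")})
E
```

```text
{'time': 0.0, 'joint_positions': array([ 1.17907598,  0.32181956, -0.07010072,  1.45164104,  0.02263266,
        1.37079868, -0.05687352]), 'qd': array([-0.00072561, -0.00046199,  0.00056163,  0.00075925, -0.00024739,
        0.00023196, -0.00018899]), 'joint_torque': array([ 3.75705467e-04, -4.91286564e+01, -4.03775750e-01, -3.12527704e+01,
       -6.40020682e-02,  4.36745526e-02,  1.59445899e-04]), 'position': array([ 0.25634895, -0.59674482,  0.22948092]), 'tool_rot': array([-3.07534115e+00, -6.32850582e-01,  7.83600983e-04]), 'ft_force': array([-0.33022974,  0.0063759 , -0.67027117]), 'torque': array([ 0.00810388,  0.01770656, -0.07637707]), 'grip_width': 0.9981170018105352}
scene {'K': [[497.6294, 0.0, 323.3704], [0.0, 497.6294, 238.1616], [0.0, 0.0, 1.0]], 'pose': [[-0.7872, 0.3825, -0.4838, 1.1176], [0.6166, 0.4711, -0.6308, 0.6814], [-0.0134, -0.7948, -0.6067, 0.7629], [0.0, 0.0, 0.0, 1.0]]}
top {'K': [[588.0489, 0.0, 318.127], [0.0, 588.0489, 234.4708], [0.0, 0.0, 1.0]], 'pose': [[-0.0806, -0.9762, 0.2014, 0.2434], [-0.9967, 0.0791, -0.0151, 0.0247], [-0.0012, -0.202, -0.9794, 1.6754], [0.0, 0.0, 0.0, 1.0]]}
wrist {'K': [[393.946, 0.0, 317.8076], [0.0, 393.946, 239.8145], [0.0, 0.0, 1.0]], 'hand_eye': [[-0.0002, -0.9695, -0.2452, 0.0655], [1.0, 0.0, -0.0009, 0.0005], [0.0008, -0.2452, 0.9695, -0.1541], [0.0, 0.0, 0.0, 1.0]]}
```

View pics/scene0.png

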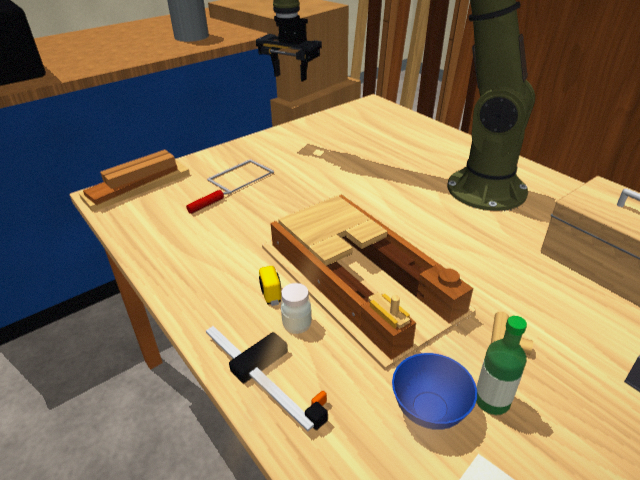

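View pics/top0.png

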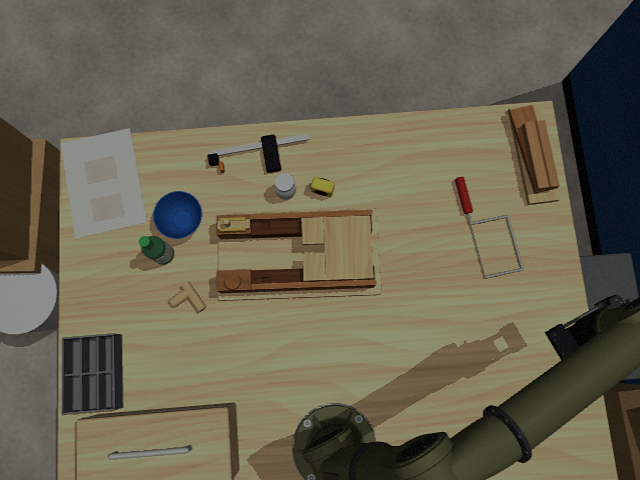

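The top view shows the stand at about (300,250), with its +x pointing image-left. The bolt is at about (233,225), the disc at (232,282) and the board at about (340,248). I'll zoom in for corner pixels.

```bash
python3 - <<'E'
import cv2
im=cv2.imread("pics/top0.png")[200:305,205:390]
cv2.imwrite("pics/topz.png",cv2.resize(im,None,fx=4.3,fy=4.3,interpolation=cv2.INTER_CUBIC))
im=cv2.imread("pics/scene0.png")[185:365,255:485]
cv2.imwrite("pics/scenez.png",cv2.resize(im,None,fx=3.3,fy=3.3,interpolation=cv2.INTER_CUBIC))
E
```

```text
(no output)
```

View pics/topz.png

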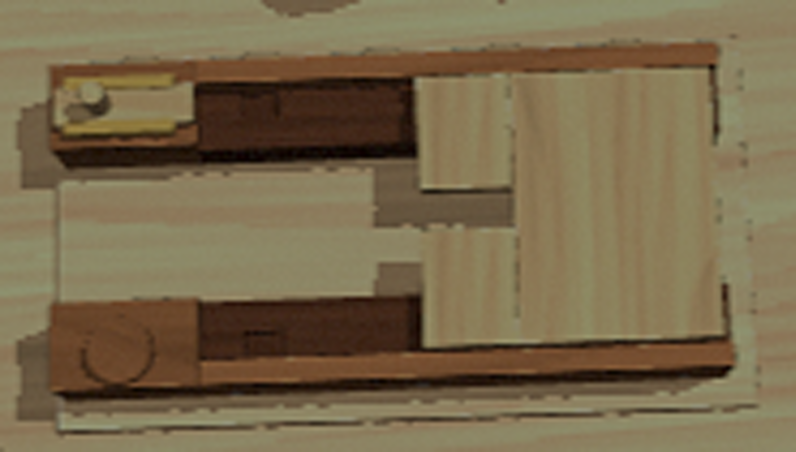

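View pics/scenez.png

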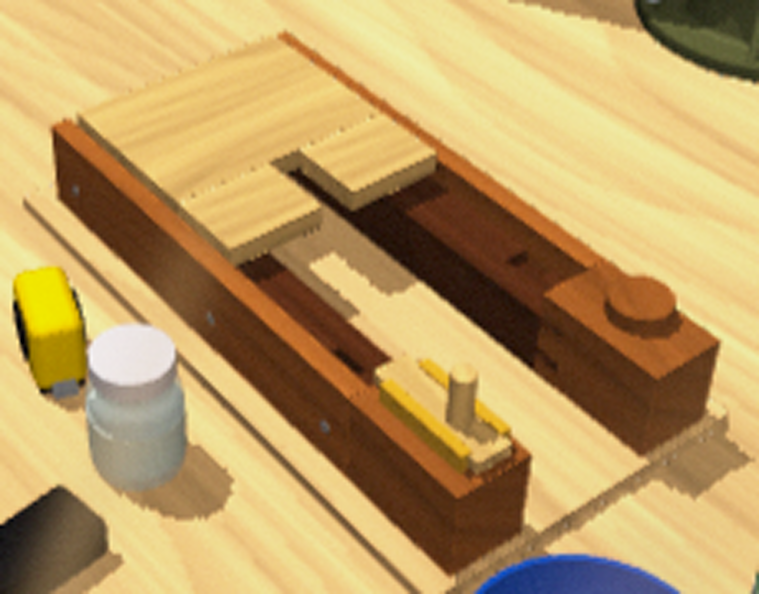

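```bash
cat > h.py <<'E'
import numpy as np
from bench import ctrl, optics
from scipy.optimize import least_squares
cal={n:optics.calibration(n) for n in("top","scene")}
def proj(n,P):
    T=np.linalg.inv(np.array(cal[n]["pose"]));p=(T[:3,:3]@np.atleast_2d(P).T).T+T[:3,3]
    q=(np.array(cal[n]["K"])@p.T).T;return q[:,:2]/q[:,2:]
def ray(n,uv,z):
    T=np.array(cal[n]["pose"]);d=T[:3,:3]@np.linalg.solve(np.array(cal[n]["K"]),[*uv,1]);o=T[:3,3]
    return o+d*(z-o[2])/d[2]
def S2W(p,P):
    P=np.atleast_2d(P);c,s=np.cos(p[2]),np.sin(p[2])
    return np.c_[p[0]+c*P[:,0]-s*P[:,1],p[1]+s*P[:,0]+c*P[:,1],P[:,2]]
def W2S(p,P):
    P=np.atleast_2d(P);c,s=np.cos(p[2]),np.sin(p[2]);d=P[:,:2]-p[:2]
    return np.c_[c*d[:,0]+s*d[:,1],-s*d[:,0]+c*d[:,1],P[:,2]]
E
cat > fit.py <<'E'
from h import *
tz=lambda x,y:(205+x/4.3,200+y/4.3)
sz=lambda x,y:(255+x/3.3,185+y/3.3)
O=[("top",tz(50,67),(.235,-.106,.08)),("top",tz(198,300),(.14,.05,.08)),("top",tz(197,65),(.14,-.106,.08)),("top",tz(198,128),(.14,-.05,.08)),("top",tz(52,305),(.235,.05,.08)),("top",tz(53,389),(.235,.106,.08)),
("scene",sz(457,495),(.235,-.106,.08)),("scene",sz(527,455),(.235,-.05,.08)),("scene",sz(645,402),(.235,.05,.08)),("scene",sz(718,343),(.235,.106,.08)),("scene",sz(545,297),(.14,.05,.08))]
def f(p): return np.concatenate([(proj(n,S2W(p,P))[0]-uv) for n,uv,P in O])
r=least_squares(f,[.6,0,1.57],loss="soft_l1")
p=r.x;print(p);print(np.round(f(p).reshape(-1,2),1))
np.save("stand.npy",p)
for nm,uv,z in[("lead-y",tz(416,78),.088),("slot-y",tz(421,188),.088),("lead+y",tz(424,348),.088),("slot+y",tz(423,228),.088),("trail-y",tz(711,68),.088),("trail+y",tz(724,335),.088),("knobtop",tz(93,96),.13),("notch+",tz(265,345),.06),("disc",tz(118,348),.094)]:
    print(nm,np.round(W2S(p,ray("top",uv,z))*1e3,1))
for nm,uv,z in[("lead-y",sz(232,248),.088),("lead+y",sz(438,153),.088),("trail-y",sz(78,120),.088),("trail+y",sz(280,38),.088),("knobtop",sz(462,371),.13),("notch-",sz(350,360),.06),("notch+",sz(517,259),.06)]:
    print("S",nm,np.round(W2S(p,ray("scene",uv,z))*1e3,1))
for nm,uv in[("jar",(285,180)),("tape",(322,180)),("bowl",(178,203)),("drink",(147,240))]: print(nm,np.round(W2S(p,ray("top",uv,.08))*1e3))
print("axes",S2W(p,[[-.2,0,0],[.235,0,0]]))
E
python3 fit.py
```

```text
[0.53530768 0.04784119 1.51914554]
[[ 0.2 -1.9]
 [ 0.2 -1.7]
 [ 0.1 -2.4]
 [-0.   2.6]
 [-0.6 -1.8]
 [-0.9 -0.9]
 [-0.4  0.4]
 [ 1.3 -1. ]
 [ 3.4 -7.3]
 [ 1.  -1.1]
 [-0.7 -1.8]]
lead-y [[ -1.7 -84.5  88. ]]
slot-y [[ -3.2 -12.3  88. ]]
lead+y [[-2.7 90.5 88. ]]
slot+y [[-3.9 13.7 88. ]]
trail-y [[-192.1  -85.6   88. ]]
trail+y [[-192.2   87.7   88. ]]
knobtop [[200. -69. 130.]]
notch+ [[100.  82.  60.]]
disc [[189.4  85.6  94. ]]
S lead-y [[ -0.6 -88.4  88. ]]
S lead+y [[-0.4 85.  88. ]]
S trail-y [[-180.6  -95.    88. ]]
S trail+y [[-182.2   84.8   88. ]]
S knobtop [[200.5 -75.8 130. ]]
S notch- [[101.9 -72.6  60. ]]
S notch+ [[91.5 76.1 60. ]]
jar [[  43. -198.   80.]]
tape [[ -61. -195.   80.]]
bowl [[ 344. -140.   80.]]
drink [[428. -37.  80.]]
axes [[ 0.52498211 -0.15189209  0.        ]
 [ 0.54744022  0.28252779  0.        ]]
```

```bash
sed -i 's/,("top",tz(198,128),(.14,-.05,.08))//; s/("scene",sz(645,402),(.235,.05,.08)),//' fit.py; python3 fit.py
python3 - <<'E'
from h import *
import cv2
p=np.load("stand.npy")
for n in("top","scene"):
    im=cv2.imread(f"pics/{n}0.png")
    k=4 
    x0,y0,x1,y1=(205,200,390,305) if n=="top" else (255,185,485,365)
    k=4.3 if n=="top" else 3.3
    im=cv2.resize(im[y0:y1,x0:x1],None,fx=k,fy=k,interpolation=cv2.INTER_CUBIC)
    def dr(P,c):
        q=((proj(n,S2W(p,P))-[x0,y0]+.5)*k).astype(int);cv2.polylines(im,[q.reshape(-1,1,2)],True,c,1)
    R=lambda a,b,c,d,z:[(a,c,z),(b,c,z),(b,d,z),(a,d,z)]
    for s in(1,-1):
        dr(R(.14,.235,s*.05,s*.106,.08),(0,255,0));dr(R(-.2,.14,s*.09,s*.106,.08),(255,255,0));
    dr(R(-.23,.23,-.125,.125,.012),(255,0,255));dr(R(-.1925,-.0025,-.088,.088,.088),(0,0,255))
    cv2.imwrite(f"pics/ov_{n}.png",im)
E
```

```text
[0.53344599 0.04773823 1.5180971 ]
[[ 0.3 -1.3]
 [ 0.3 -1. ]
 [ 0.2 -1.8]
 [-0.5 -1.2]
 [-0.9 -0.4]
 [ 0.2 -0.1]
 [ 1.8 -1.5]
 [ 1.5 -1.4]
 [-0.1 -2.2]]
lead-y [[ -1.4 -86.4  88. ]]
slot-y [[ -3.  -14.1  88. ]]
lead+y [[-2.5 88.6 88. ]]
slot+y [[-3.7 11.8 88. ]]
trail-y [[-191.8  -87.6   88. ]]
trail+y [[-192.1   85.7   88. ]]
knobtop [[200.3 -70.6 130. ]]
notch+ [[100.1  80.3  60. ]]
disc [[189.6  83.9  94. ]]
S lead-y [[ -0.3 -90.2  88. ]]
S lead+y [[-0.3 83.2 88. ]]
S trail-y [[-180.3  -97.1   88. ]]
S trail+y [[-182.    82.8   88. ]]
S knobtop [[200.8 -77.4 130. ]]
S notch- [[102.2 -74.3  60. ]]
S notch+ [[91.7 74.3 60. ]]
jar [[  44. -200.   80.]]
tape [[ -61. -197.   80.]]
bowl [[ 344. -142.   80.]]
drink [[428. -38.  80.]]
axes [[ 0.52291102 -0.15198411  0.        ]
 [ 0.54582458  0.28241198  0.        ]]
```

View pics/ov_top.png

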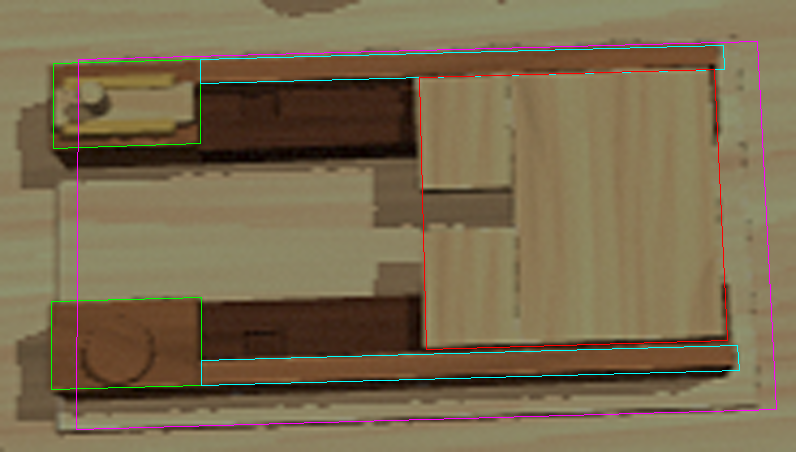

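View pics/ov_scene.png

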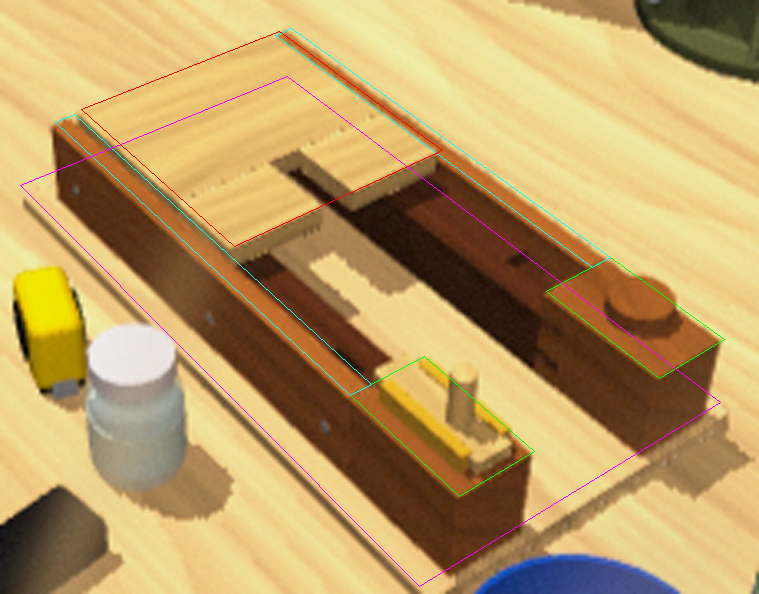

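The overlay matches the stand and board well. The stand origin is at about (0.533, 0.048) with yaw 1.518. The board's trailing edge is at about stand x = -191 mm and the knob at about (200, -74). I'll move behind the board, high up, with the jaws shut and tool x along stand +x.

{"api": "play_rows", "payload": {"motion": [[1, 4.0, -2.7, 0, 0], [1, 4.0, -2.7, 0, 0], [1, 4.0, -2.7, 0, 0], [1, 4.0, -2.7, 0, 0], [1, 4.0, -2.7, 0, 0], [1, 4.0, -2.7, 0, 0], [1, 4.0, -2.7, 0, 0], [1, 4.0, -2.7, 0, 0], [1, 4.0, -2.7, 0, 0], [1, 4.0, -2.7, 0, 0], [1, 0, 0, 0, -0.185], [1, 0, 0, 0, -0.185], [1, 0, 0, 0, -0.185], [1, 0, 0, 0, -0.185], [1, 0, 0, 0, -0.185], [1, 0, 0, 0, -0.187], [1, 0, 0, 0, 0], [1, 0, 0, 0, 0]], "force": 30}}

```text
time: 2.4
position: [0.5174, -0.1913, 0.2304]
tool_rot: [-2.283, -2.158, 0.0]
ft_force: [-0.8, -0.9, -0.6]
grip_width: 0.006
```

```bash
cat > st.py <<'E'
from h import *
from scipy.spatial.transform import Rotation as R
import cv2,sys
p=np.load("stand.npy");s=ctrl.get_state()
Rm=R.from_rotvec(s["tool_rot"]).as_matrix()
print("t",s["time"],"tcp stand mm",np.round(W2S(p,s["position"])*1e3,1),"F",np.round(s["ft_force"],1),"grip",round(s["grip_width"],3))
print("tool x yaw-stand",round(np.arctan2(Rm[1,0],Rm[0,0])-p[2],4),"z",np.round(Rm[:,2],3),"q",np.round(s["joint_positions"],2))
for n in sys.argv[2:]:
    im=optics.get_image(n)[:,:,::-1];cv2.imwrite(f"pics/{n}{sys.argv[1]}.png",im)
    if n!="wrist":
        x0,y0,x1,y1=(205,200,390,305) if n=="top" else (255,165,485,345)
        k=4.3 if n=="top" else 3.3
        cv2.imwrite(f"pics/{n}{sys.argv[1]}.png",cv2.resize(im[y0:y1,x0:x1],None,fx=k,fy=k,interpolation=cv2.INTER_CUBIC))
E
python3 st.py 1 wrist
```

```text
t 2.4 tcp stand mm [[-239.5    3.4  230.4]] F [-0.8 -0.9 -0.6] grip 0.006
tool x yaw-stand -0.0035 z [-0. -0. -1.] q [ 0.75  0.14 -0.49  1.68  0.07  1.33  0.2 ]
```

View pics/wrist1.png

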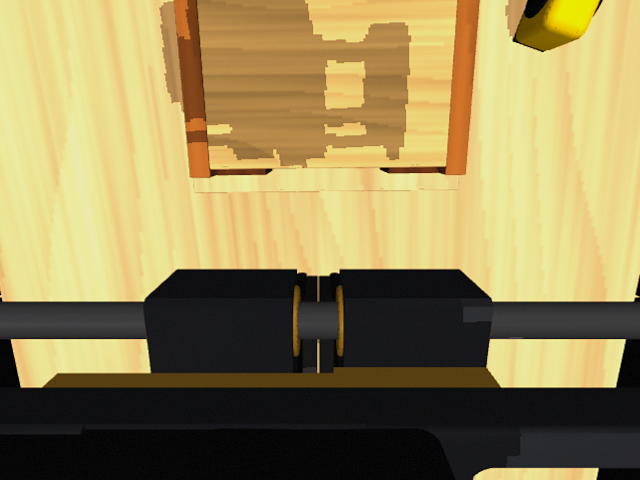

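The board's trailing edge (row ~168) is straight and square to the tool, and the way down is clear. Descending.

{"api": "play_rows", "payload": {"motion": [[1, 0, 0.3, 4.0, 0], [1, 0, 0, 4.0, 0], [1, 0, 0, 4.0, 0], [1, 0, 0, 3.6, 0], [1, 0, 0, 0, 0], [1, 1.0, 0, 0, 0], [1, 1.0, 0, 0, 0], [1, 1.0, 0, 0, 0], [1, 1.0, 0, 0, 0], [1, 1.0, 0, 0, 0], [1, 0, 0, 0, 0]]}}

```text
time: 3.82
position: [0.5234, -0.1402, 0.0747]
tool_rot: [-2.278, -2.163, -0.001]
ft_force: [-0.2, -0.3, -1.2]
grip_width: 0.007
```

```bash
python3 st.py 2 scene
```

```text
t 3.825 tcp stand mm [[-188.2    0.2   74.7]] F [-0.2 -0.3 -1.2] grip 0.007
tool x yaw-stand 0.001 z [ 0.     0.001 -1.   ] q [ 0.66  0.27 -0.51  1.88  0.15  1.03  0.04]
```

View pics/scene2.png

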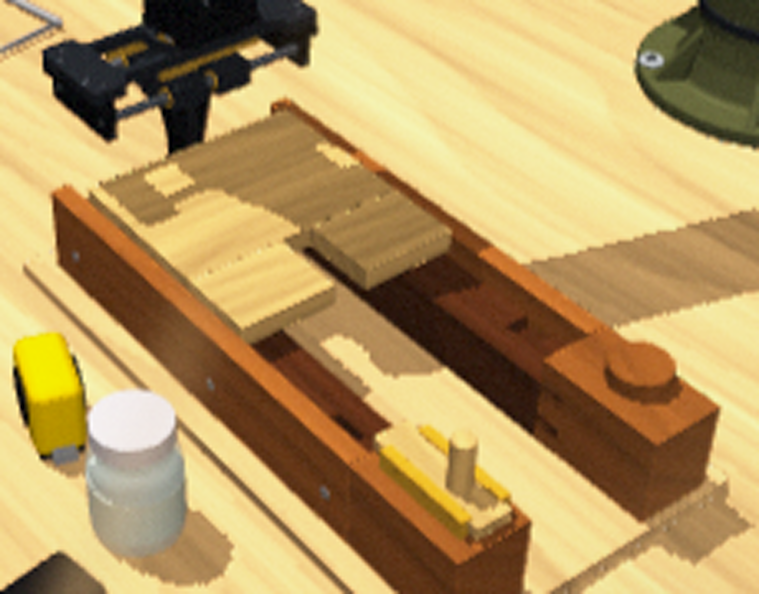

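The finger is in contact and the board has moved about 10 mm. I'll push on, stopping short of the notches.

{"api": "play_rows", "payload": {"motion": [[1, 1, 0, 0, 0], [1, 1, 0, 0, 0], [1, 1, 0, 0, 0], [1, 1, 0, 0, 0], [1, 1, 0, 0, 0], [1, 1, 0, 0, 0], [1, 1, 0, 0, 0], [1, 1, 0, 0, 0], [1, 1, 0, 0, 0], [1, 1, 0, 0, 0], [1, 0, 0, 0, 0]]}}

```text
time: 5.25
position: [0.5287, -0.0401, 0.0747]
tool_rot: [-2.277, -2.164, -0.001]
ft_force: [-0.1, 0.3, 0.6]
grip_width: 0.005
```

```bash
python3 st.py 3 scene
```

```text
t 5.25 tcp stand mm [[-87.9   0.1  74.7]] F [-0.1  0.3  0.6] grip 0.005
tool x yaw-stand 0.0015 z [ 0.     0.001 -1.   ] q [ 0.54  0.25 -0.57  1.91  0.16  1.03 -0.15]
```

View pics/scene3.png

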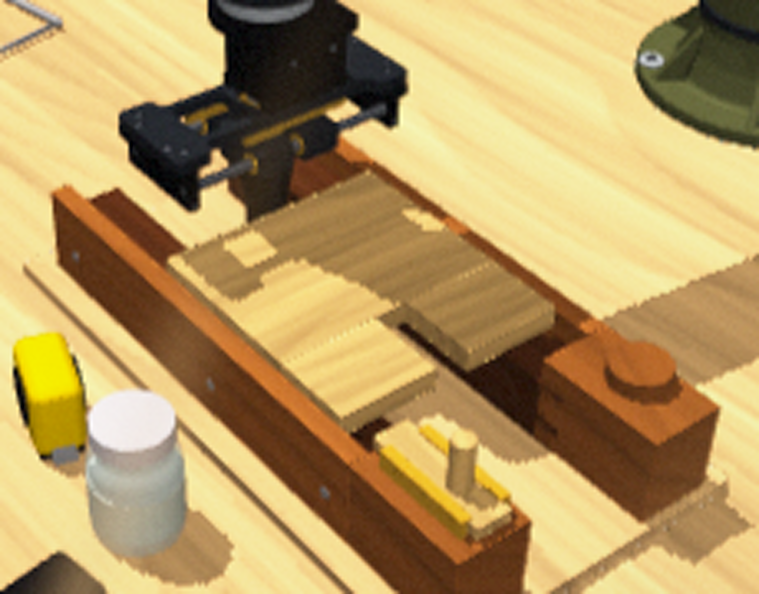

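{"api": "play_rows", "payload": {"motion": [[1, 0.5, 0, 0, 0], [1, 0.5, 0, 0, 0], [1, 0.5, 0, 0, 0], [1, 0.3, 0, 0, 0], [1, 0.3, 0, 0, 0], [1, 0, 0, 0, 0]]}}

```text
time: 6.05
position: [0.5302, -0.0247, 0.0747]
tool_rot: [2.278, 2.156, -0.004]
ft_force: [1.6, -8.7, 0.2]
grip_width: 0.003
```

```bash
python3 st.py 4 scene
```

```text
t 6.05 tcp stand mm [[-72.5  -0.6  74.7]] F [ 1.6 -8.7  0.2] grip 0.003
tool x yaw-stand -0.0024 z [ 0.001 -0.005 -1.   ] q [ 0.51  0.25 -0.57  1.91  0.17  1.03 -0.19]
```

View pics/scene4.png

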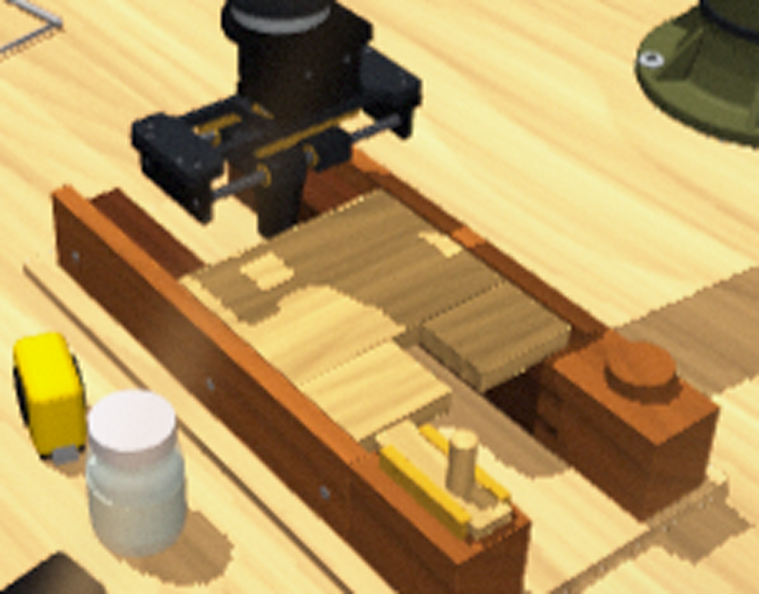

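The force rose to 8.7 N and the board now looks sunk between the cheeks. I'll back off, go up and check.

{"api": "play_rows", "payload": {"motion": [[1, -1.0, 0, 0, 0], [1, -2.0, 0, 0, 0], [1, 0, 0, -3.0, 0], [1, 0, 0, -5.0, 0], [1, -3, 0, -5.0, 0], [1, -4, 0, 0, 0], [1, 0, 0, 0, 0]]}}

```text
time: 6.98
position: [0.524, -0.1239, 0.2049]
tool_rot: [2.285, 2.155, -0.0]
ft_force: [-0.1, 0.3, -1.3]
grip_width: 0.001
```

```bash
python3 st.py 5 scene wrist top
```

```text
t 6.975 tcp stand mm [[-171.9    0.4  204.9]] F [-0.1  0.3 -1.3] grip 0.001
tool x yaw-stand -0.0058 z [ 0.001 -0.001 -1.   ] q [ 0.66  0.13 -0.52  1.75  0.07  1.28  0.07]
```

View pics/scene5.png

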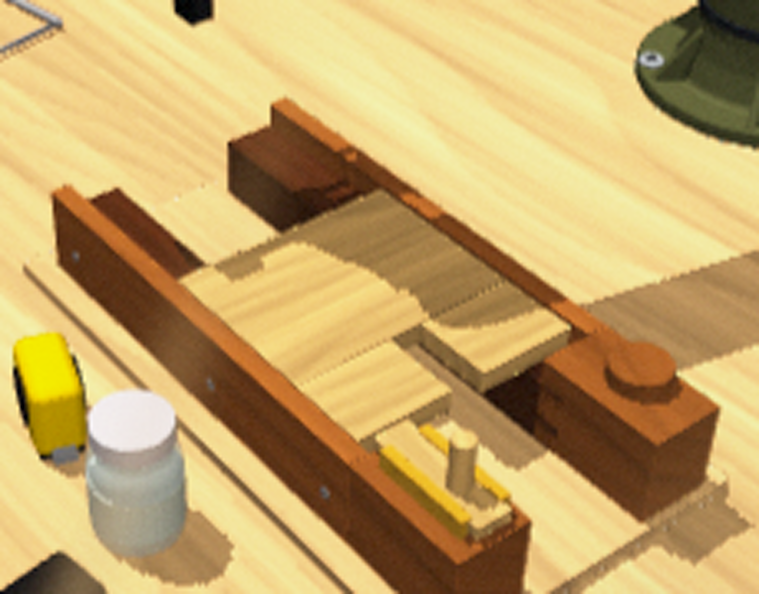

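View pics/wrist5.png

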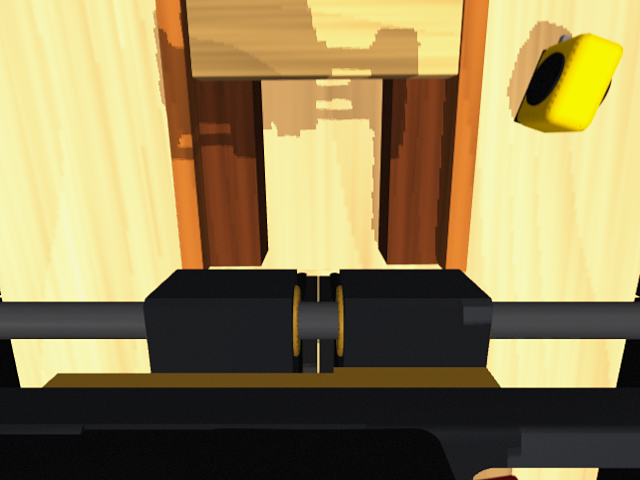

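View pics/top5.png

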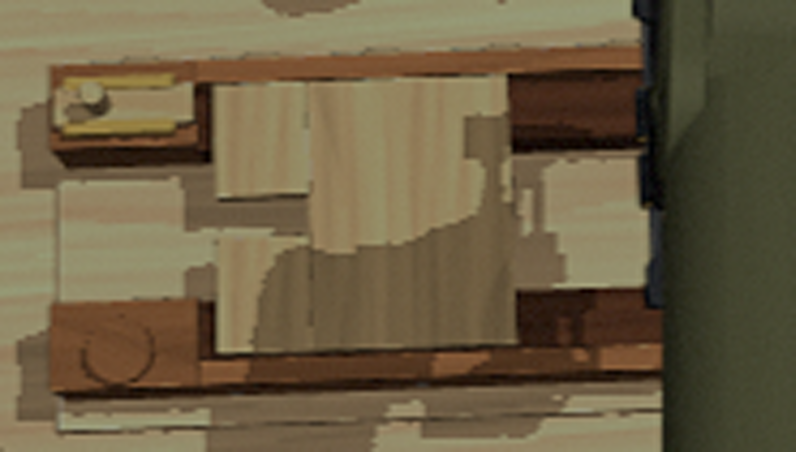

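Top and scene views agree that the board has moved and looks sunk. I'll triangulate the corner heights.

```bash
cat > tri.py <<'E'
from h import *
p=np.load("stand.npy")
tz=lambda x,y:(205+x/4.3-.5,200+y/4.3-.5)
sz=lambda x,y:(255+x/3.3-.5,165+y/3.3-.5)
for nm,a,b in[("trail+y",tz(517,344),sz(378,193)),("trail-y",tz(508,75),sz(183,282)),("lead+y",tz(218,354),sz(572,327)),("slot+y",tz(218,236),sz(482,363)),("slot-y",tz(217,197),sz(451,388)),("ref block +y inner front",tz(200,300),sz(548,364)),("ref back outer -y",tz(50,67),sz(457,561)),("knob top",tz(93,96),sz(462,437))]:
    r=least_squares(lambda P:np.r_[proj("top",P)[0]-a,proj("scene",P)[0]-b],[.53,.05,.08])
    print(nm,np.round(W2S(p,r.x)*1e3,1),"res",np.round(r.fun,1))
E
python3 tri.py
```

```text
trail+y [[-62.2  82.6  75.3]] res [ 0.7 -0.8  0.9  0.2]
trail-y [[-59.3 -90.4  77.5]] res [-0.1  0.1 -0.1 -0. ]
lead+y [[128.4  85.2  79.3]] res [ 0.5 -0.4  0.5  0.1]
slot+y [[126.5   9.8  86.3]] res [ 0.7 -0.7  0.7  0.1]
slot-y [[127.8 -16.4  80.5]] res [ 0.6 -0.6  0.6  0.1]
ref block +y inner front [[141.4  50.8  75.2]] res [-0.  0. -0. -0.]
ref back outer -y [[ 234.9 -105.9   80.5]] res [ 0.9 -0.8  0.7  0.1]
knob top [[199.2 -74.9 128.3]] res [ 1.  -0.9  0.9  0.1]
```

The corner heights average about 80 mm, against 88 mm before, and the leading edge is at x≈128. So the board is seated and flush. Next I go to the +x side of the knob, which is at about (199.5, -75), staying high.

{"api": "play_rows", "payload": {"motion": [[1, 4.7, 0.84, 0, 0], [1, 4.7, 0.84, 0, 0], [1, 4.7, 0.84, 0, 0], [1, 4.7, 0.84, 0, 0], [1, 4.7, 0.84, 0, 0], [1, 4.7, 0.84, 0, 0], [1, 4.7, 0.84, 0, 0], [1, 4.7, 0.84, 0, 0], [1, 4.7, 0.84, 0, 0], [1, 0, 0, 0, 0], [1, 0, 0, 0, 0]]}}

```text
time: 8.5
position: [0.6212, 0.2988, 0.2039]
tool_rot: [-2.277, -2.164, 0.002]
ft_force: [0.4, -0.9, -1.1]
grip_width: 0.004
```

```bash
python3 st.py 6 scene
```

```text
t 8.5 tcp stand mm [[255.3 -74.4 203.9]] F [ 0.4 -0.9 -1.1] grip 0.004
tool x yaw-stand 0.0019 z [-0.001 -0.    -1.   ] q [ 0.    0.51 -0.7   1.36  0.32  1.39 -0.74]
```

View pics/scene6.png

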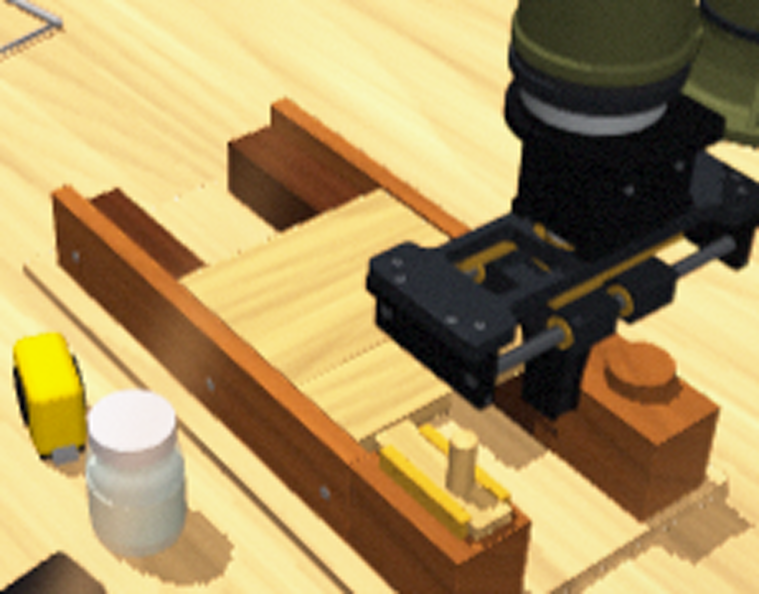

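Clear to descend. After that I approach the knob and start pushing.

{"api": "play_rows", "payload": {"motion": [[1, 0, 0, 3.0, 0], [1, 0, 0, 3.0, 0], [1, 0, 0, 3.2, 0], [1, 0, 0, 0, 0], [1, -1, 0, 0, 0], [1, -1, 0, 0, 0], [1, -1, 0, 0, 0], [1, -0.7, 0, 0, 0], [1, -0.7, 0, 0, 0], [1, -0.7, 0, 0, 0], [1, -0.7, 0, 0, 0], [1, 0, 0, 0, 0]]}}

```text
time: 10.05
position: [0.619, 0.2388, 0.1123]
tool_rot: [2.28, 2.16, -0.002]
ft_force: [-0.0, 0.0, -0.8]
grip_width: 0.004
```

```bash
python3 st.py 7 scene
```

```text
t 10.05 tcp stand mm [[195.3 -75.4 112.3]] F [-0.   0.  -0.8] grip 0.004
tool x yaw-stand -0.0013 z [-0.001 -0.001 -1.   ] q [ 0.1   0.52 -0.68  1.53  0.34  1.21 -0.69]
```

View pics/scene7.png

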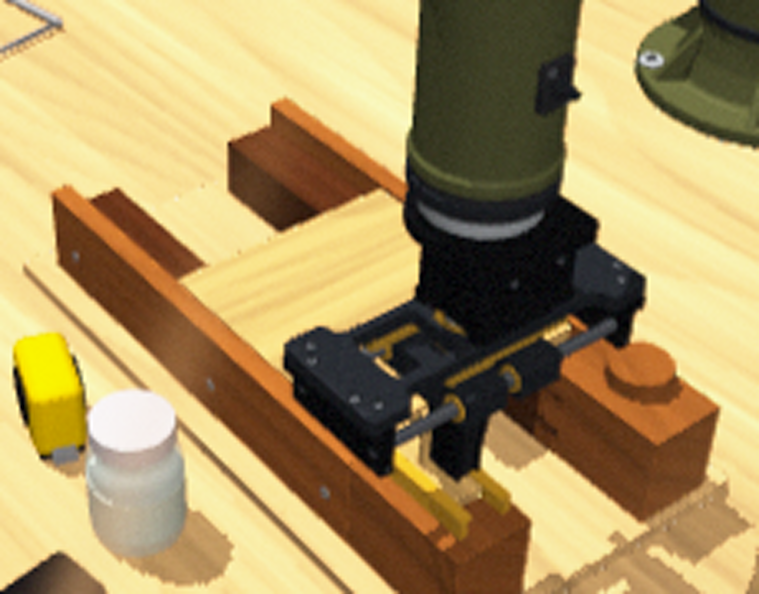

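The bolt is travelling with the knob. I'll continue in smaller steps until the stop shows in the force.

{"api": "play_rows", "payload": {"motion": [[1, -0.5, 0, 0, 0], [1, -0.5, 0, 0, 0], [1, -0.4, 0, 0, 0], [1, 0, 0, 0, 0]]}}

```text
time: 10.6
position: [0.6183, 0.2251, 0.1124]
tool_rot: [2.28, 2.161, -0.002]
ft_force: [-0.7, 0.6, -0.0]
grip_width: 0.007
```

{"api": "play_rows", "payload": {"motion": [[1, -0.3, 0, 0, 0], [1, -0.3, 0, 0, 0], [1, 0, 0, 0, 0]]}}

```text
time: 10.98
position: [0.618, 0.222, 0.1126]
tool_rot: [-2.277, -2.162, -0.004]
ft_force: [1.6, 4.5, -2.9]
grip_width: 0.009
```

{"api": "play_rows", "payload": {"motion": [[1, -0.3, 0, 0, 0], [1, -0.2, 0, 0, 0], [1, 0, 0, 0, 0]]}}

```text
time: 11.35
position: [0.6179, 0.2216, 0.1129]
tool_rot: [-2.271, -2.163, -0.014]
ft_force: [4.0, 12.2, -6.5]
grip_width: 0.006
```

```bash
python3 st.py 8
```

```text
t 11.35 tcp stand mm [[178.1 -75.2 112.9]] F [ 4.  12.2 -6.5] grip 0.006
tool x yaw-stand 0.0039 z [ 0.003  0.01  -1.   ] q [ 0.14  0.5  -0.68  1.56  0.32  1.2  -0.65]
```

The TCP barely moved (0.4 mm) while the force rose to 12 N, so this is a hard stop. I'll back off and verify.

{"api": "play_rows", "payload": {"motion": [[1, 1.0, 0, 0, 0], [1, 1.5, 0, 0, 0], [1, 2.0, 0, 0, 0], [1, 0, 0, -4, 0], [1, 0, 0, -5, 0], [1, 2, -4, -5, 0], [1, 0, -6, 0, 0], [1, 0, -6, 0, 0], [1, 0, -6, 0, 0], [1, 0, 0, 0, 0]]}}

```text
time: 12.6
position: [0.3996, 0.2921, 0.2498]
tool_rot: [2.27, 2.166, -0.001]
ft_force: [-0.1, 0.5, 0.7]
grip_width: 0.004
```

```bash
python3 st.py 9 scene top
```

```text
t 12.6 tcp stand mm [[236.9 146.5 249.8]] F [-0.1  0.5  0.7] grip 0.004
tool x yaw-stand 0.0061 z [ 0.002 -0.003 -1.   ] q [ 0.15  0.01 -0.84  1.77  0.01  1.36 -0.73]
```

View pics/scene9.png

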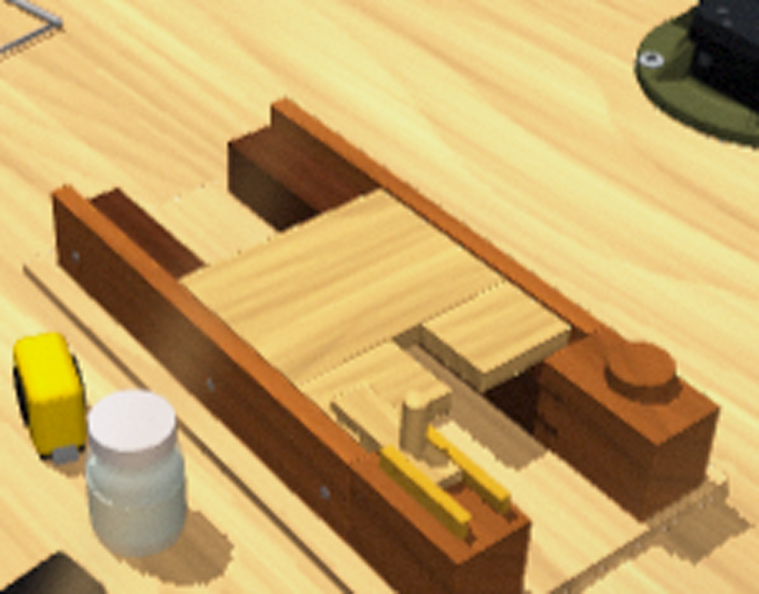

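View pics/top9.png

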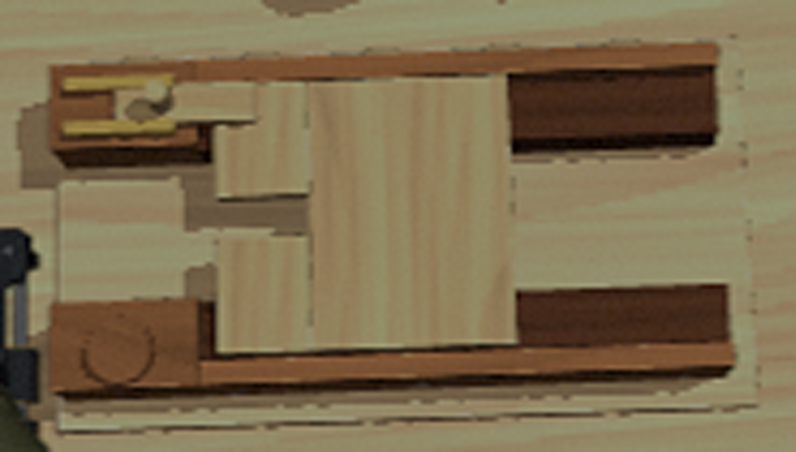

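The bar now lies over the board's corner, with its tip at top-zoom (255,100) and the knob at (156,92). The knob moved about 38–40 mm, so the bolt started at about 5–6 mm, within the stated 0–10. The board is unmoved and flush, and the disc, jar and tape are where they were.

```bash
python3 -c "
from bench import ticket;print(ticket.close_job())"
```

```text
the job is handed in; nothing more can be done
None
```

The board is seated in its notches, the bolt is locked over its corner, and the job is handed in at about 12.6 s of the 45 s allowed.

- **Board:** I pushed the trailing edge about 130 mm with the closed fingertips until it dropped and the notch ends stopped it, at about 9 N. Corner heights measured from two cameras averaged about 80 mm, against 80 seated and 88 riding. The single readings scattered from 75 to 86 mm, because the pixel picks are coarse. In the pictures the board looks flush with the cheeks.
- **Bolt:** I pushed the knob until it hit a hard stop: the force rose to 12 N with only 0.4 mm of further movement. The knob moved about 38–40 mm, which fits a start of about 5–6 mm and the full 45 mm of travel. I did not measure the end position any more exactly than that. The last pictures show the bar lying over the board's corner.
- **Other things:** The disc, jar and tape show no movement. I did not take a final close look at the other bystanders, but the arm never came near them. The arm was clear of everything at hand-in.

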